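# Retune a cavity resonator and lock its tuning screw

## Task

Reset the cavity resonator to the red pin: loosen the jam nut by its lever, turn the brass tuning screw until its red needle points straight at the red index pin, then retighten the nut so that the screw is locked there. Nip the nut up by feel with about 10 newtons at the lever's grip, well short of the 15 that would spoil the thread. Turn the screw only while the nut is loose. Leave the things round about alone.

Things in the scene. Friction and masses are not known exactly. Their poses are not given: they have to be found in the camera images.
- cavity: Cavity resonator bolted to the bench: aluminium box with grey cover, 136 x 146 x 46 mm (its x, y, z), a round white scale dial 120 mm across on top (dial face 49 mm above the bench). Origin: centre of the underside; the upright axis shared by dial, jam nut and tuning screw passes through it. Fixed.
- jam_lever: Dark hexagonal jam nut (36 mm across flats, 61 to 73 mm above the bench) with a 9 mm steel rod sideways out of it at 67 mm to an upright black grip. x axis: along the rod; origin on the axis, nut's underside. Seen from above, counter-clockwise loosens, clockwise tightens. Starts tight; 1 to 1.3 rad back is well free (stop at 1.7). Stays where left, also while the screw is turned.
- lever_grip (a point): In the black grip, 75 mm from the axis: upright cylinder 13 mm in diameter, 62 to 98 mm above the bench; this point at about 90 mm. Pinch it from above or push it from either side. Loose it takes 1 to 2 N. Once the nut meets its seat resistance climbs steeply, about 13 N for each 0.1 rad of nut: 9 to 10 N is right, over 15 N spoils the thread. At rest it can feel 3 N lighter than moving.
- tuning_screw: Brass tuning screw on the axis, rising through the nut; on top a flat bar head (40 long, 12 wide, 24 mm high, 88 to 112 mm above the bench). x axis: along the bar to its red end and red needle; z up; origin on the axis inside the box. Turns 1.6 rad either way from mid-travel against about 0.43 N m (grip it firmly), stays where left. Not to be turned while the nut is tight.
- screw_grip (a point): On the axis in the bar head, about 103 mm above the bench: the height at which to grip the bar across its 12 mm width.
- pointer_tip (a point): Outer tip of the red needle, 46 mm from the axis, about 81 mm above the bench.
- red_pin: Red index pin, 7 mm in diameter and 8 mm high, standing on the dial 40 to 56 mm from the axis, 0.6 to 1.0 rad from where the needle starts, on either side; it marks the wanted setting. Origin: centre of its foot. Fixed.
- white_pin: Pale grey index pin of the same size on the other side of the needle (another channel's setting; of no use now). Origin: centre of its foot. Fixed.
- nut_face (a point): Middle of the jam nut's underside, on the axis, 60.5 mm above the bench when the nut is down on its washer; it rises 1 mm for each radian the nut is off the washer. The collar under the washer shifts as the screw is turned, so the nut meets the washer up to 0.4 rad earlier or later than before, either way: that must be felt.
- washer_face (a point): Top of the steel spring washer (38 mm across) under the nut, on the axis, 60.5 mm above the bench; tightening squeezes it by a few tenths of a millimetre (0.2 mm at 10 N on the grip), most of which springs back when the lever is let go.
- multimeter: Bystander: dark grey handheld multimeter, 135 x 66 x 43 mm, loose; leave it alone. Origin: centre of its underside.
- screw_jar: Bystander: small white jar with blue lid, 53 across, 42 high mm, loose; leave it alone. Origin: centre of its underside.
- tape_kapton: Bystander: roll of amber tape, 76 across, 19 high mm, loose; leave it alone. Origin: centre of its underside.
- screwdriver_2: Bystander: screwdriver with yellow and black handle, 171 long mm, loose; leave it alone. Origin: centre of its underside.
- fuse_box_1: Bystander: small red box, 28 x 52 x 16 mm, loose; leave it alone. Origin: centre of its underside.
- terminator_1: Bystander: small pale metal coaxial terminator, 20 x 28 x 20 mm, loose; leave it alone. Origin: centre of its underside.
- mug: Bystander: white mug, 83 across, 86 high mm, loose; leave it alone. Origin: centre of its underside.

How it is judged (in metres and radians):
On the way, in this order (a step that is already met when the one before it is completed fails the run):
1. the jam nut is loosened: 0.2 rad (0.2 mm) or more off its washer (z of nut_face in the frame of cavity above 0.0607 m), for 0.2 s.
2. with the nut loose, the needle points at the red pin (pin centre within 4 mm of the needle's line) (y of red_pin in the frame of tuning_screw between -0.004 and 0.004 m and x of red_pin in the frame of tuning_screw above 0.02 m and z of nut_face in the frame of cavity above 0.0607 m), for 0.3 s.
3. the jam nut is tightened: down on its washer and squeezing it by 0.18 mm (about 8 N at the grip) or more (z of nut_face in the frame of cavity below 0.06053 m and z of washer_face in the frame of cavity below 0.06032 m), for 0.1 s.
At the end, for the whole second after the job is handed in: The red pin's centre lies within 4 mm of the needle's line, on the needle's side; the jam nut is back down on its washer (within 0.03 mm, 0.03 rad of the lever), as proper tightening leaves it; lever at rest (y of red_pin in the frame of tuning_screw between -0.004 and 0.004 m and x of red_pin in the frame of tuning_screw above 0.02 m and z of nut_face in the frame of cavity below 0.06053 m and angular speed of jam_lever below 0.05 rad/s); the robot touches nothing.
It fails at once if the jam nut overtightened: washer squeezed by more than 0.47 mm (about 17 N at the grip) (z of washer_face in the frame of cavity below 0.06003 m).
It fails at once if the tuning screw turned while the jam nut is tight on its seat (z of nut_face in the frame of cavity below 0.06053 m and angular speed of tuning_screw above 0.3 rad/s).
It fails at once if a bystander moved by more than 20 mm (distance of any of multimeter, screw_jar, tape_kapton, screwdriver_2, fuse_box_1, terminator_1, mug from where it was at the start of the episode above 0.02 m).
It also fails if it takes over 64 s, if anything falls off the work surface, if the arm or the gripper's body presses on something with over 40 N, if the wrist force passes 120 N, or if a joint passes its speed limit or range.

## Robot

A 7-joint arm with a two-finger parallel gripper is mounted at the origin on a cart in front of the work surface, level with it; the furniture and walls round the work are solid. World frame = base frame: x ahead of the robot, y to its left, z up, the work surface at z = 0. Lengths are in mm, angles in rad, forces in N, time in s.
With the tool pointing down it reaches from about 400 to 875 mm from the base axis. Payload 19.3 kg.
Tool frame: the origin (TCP) lies at the very end of the fingers, on their centre line; the grasp point (between the pads) lies 19 mm behind it (grip_point_offset is the z of the grasp point in the tool frame, in mm); z points along the fingers, y is the line along which they close (so a half turn about z gives the same grasp; the last joint's range is limited). The gripper opens to 85 mm and grips with 20 to 120 N. Pads are 22 mm wide; open, the fingers measure 114 mm over their backs; the gripper's body (76 mm by 85 mm) begins 54 mm behind the grasp point. The pads swing forward as they close: fully open they stand 13 mm farther back than shut.
Start: joints at [1.151, 0.521, -0.036, 1.599, 0.021, 1.021, -0.113], TCP at [214.166, -587.152, 231.291] pointing down, gripper open.
Joint ranges: [-2.91, 2.91], [-0.3, 2.13], [-1.5, 1.42], [0.17, 2.43], [-1.26, 4.41], [0.16, 1.93], [-2.52, 2.52]. Speed limits (rad/s): [1.89, 1.89, 2.39, 2.39, 3.01, 3.01, 3.01].

## Interface

Orientations are given as a 3x3 rotation matrix whose columns are the frame's x, y, z axes.
In Python, from workcell import movep, movel, goto_joints, open_gripper, clamp, wait, inverse_kinematics, read_state, camera, PlanningError, finish_job, grip_point_offset gives the robot as it stands. Calls block until the motion is done:
- movep(position, orientation): joint-space move of the TCP to a pose.
- movel(position, frame=None, max_speed=150, guard=None): straight line of the TCP; frame=None keeps the orientation; max_speed is the mean speed in mm/s. With guard (N) it stops when the force on the tool has changed by that much, and returns True; else False.
- goto_joints(angles): joint-space move.
- open_gripper() and clamp(): open the fingers fully, or close them until they stop; the grip force is fixed at half the most.
- wait(seconds).
- inverse_kinematics(position, orientation): joint angles nearest the present ones, or None.
- read_state(): the state.
- camera(name): name is "side" or "top"; returns a dict with "image" (400x640x3 uint8, blue, green, red), "range_z" (400x640 float32, mm along the optical axis (not along the pixel's ray), 0 where there is no reading), "fx", "fy", "cx", "cy" (pixels), "dist_coeffs" ([k1, k2, p1, p2, k3] as OpenCV has them; the pictures are not rectified), "cam_to_world" (4x4, takes a point from camera to world coordinates). Camera axes: x right, y up, looking along -z (the intrinsics and any distortion apply to the point x, -y, -z); pixel columns grow to the right and rows downward; lengths in mm; the calibration is good to about 2 mm. A picture is of the moment at which its call begins.
A pose or a line that the arm cannot do raises PlanningError and nothing moves.
- finish_job(): hands the job in; it is judged then, once.
The state is a dict: "time": time; "qpos": joint angles; "qvel": joint speeds; "joint_efforts": joint torques, N m; "eef_pos": TCP position; "tool_rot": TCP orientation; "ft_force": force on the tool from outside, world axes, zero at the start; "torque": the same for the moment, N m; "finger_gap": finger opening in mm; "gripper_force": force on a finger pad.
Only numpy, scipy, OpenCV 4.12 (cv2) and the standard library are available. Lean on these libraries where they do the work, as an engineer would, in place of code of your own. Each camera call takes 0.05 s, during which the arm holds its last target. There are 200 camera calls.

## Working session

There is one attempt and no reset: what is moved stays moved. The work goes in short steps, each a Python script; the robot and the scene stay as the last script left them, time stands still between calls to the robot, and variables do not carry over. Pictures are saved under pics/ and viewed, at most 10 in all, crops included, and the job is handed in when it is done.

```bash
ls; mkdir -p pics; python3 - <<'E'
from workcell import *
import cv2,numpy as np
s=read_state();print(s['time'],s['eef_pos'],s['tool_rot'],s['finger_gap'],s['ft_force'],grip_point_offset)
for n in("top","side"):
    c=camera(n);cv2.imwrite(f"pics/{n}0.png",c["image"]);np.savez(f"{n}0.npz",**c)
    print(n,c["fx"],c["fy"],c["cx"],c["cy"],c["dist_coeffs"],np.round(c["cam_to_world"],4).tolist())
E
```

```text
pics
0.0 [ 214.05535661 -586.85768105  230.74312487] [[ 9.39418660e-01  3.42771570e-01 -4.81508658e-04]
 [ 3.42771890e-01 -9.39418141e-01  9.94066043e-04]
 [-1.11600390e-04 -1.09889182e-03 -9.99999390e-01]] 85.29942369535893 [ 0.75578264  0.22180555 -0.15201512] -18.700000000000003
top 513.4280218721578 513.4280218721578 321.4858396780721 203.65979860155915 [0.03043806 0.         0.         0.         0.        ] [[0.0175, 0.9842, -0.1761, 236.2517], [-0.9998, 0.0189, 0.0059, 3.8375], [0.0092, 0.1759, 0.9844, 1709.398], [0.0, 0.0, 0.0, 1.0]]
side 418.46921097756587 418.46921097756587 326.3551985859721 195.73648204883557 [0.01937934 0.         0.         0.         0.        ] [[-0.9804, -0.1693, 0.1003, 668.0333], [0.1968, -0.8319, 0.5189, 666.2631], [-0.0044, 0.5285, 0.8489, 1181.4375], [0.0, 0.0, 0.0, 1.0]]
```

View pics/top0.png

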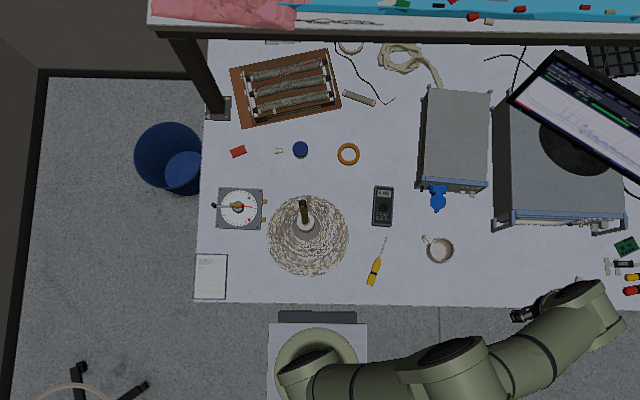

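View pics/side0.png

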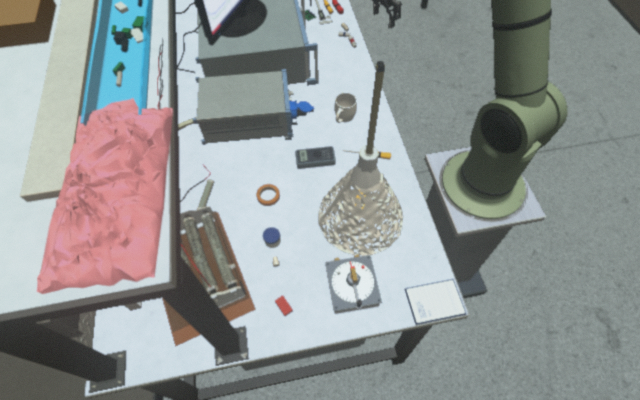

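The top view shows the resonator at about (240,208). A tall cone with a rod is next to it at (307,235), the arm is at lower right, and a shelf post stands at (215,105). In the side view the resonator is at about (354,284). I'll enlarge both.

```bash
cat > h.py <<'E'
import numpy as np,cv2
def ray(c,u,v):
    K=np.array([[c["fx"],0,c["cx"]],[0,c["fy"],c["cy"]],[0,0,1.]])
    p=cv2.undistortPoints(np.array([[[u,v]]],float),K,np.array(c["dist_coeffs"],float))[0,0]
    M=np.array(c["cam_to_world"]);return M[:3,3],M[:3,:3]@np.array([p[0],-p[1],-1])
def onz(c,u,v,z):
    o,d=ray(c,u,v);return o+d*(z-o[2])/d[2]
def cloud(c):
    z=c["range_z"];v,u=np.mgrid[:z.shape[0],:z.shape[1]]
    K=np.array([[c["fx"],0,c["cx"]],[0,c["fy"],c["cy"]],[0,0,1.]])
    p=cv2.undistortPoints(np.stack([u,v],-1).reshape(-1,1,2).astype(float),K,np.array(c["dist_coeffs"],float))[:,0]
    M=np.array(c["cam_to_world"]);zz=z.reshape(-1,1)
    P=np.hstack([p[:,:1],-p[:,1:],-np.ones_like(zz)])*zz
    return (P@M[:3,:3].T+M[:3,3]).reshape(*z.shape,3)
E
python3 - <<'E'
from h import *
T=dict(np.load("top0.npz"));S=dict(np.load("side0.npz"))
a=cv2.resize(T["image"][178:238,205:275],None,fx=8,fy=8,interpolation=cv2.INTER_CUBIC)[:480,:560]
cv2.imwrite("pics/t1.png",a)
b=cv2.resize(S["image"][245:320,315:395],None,fx=7,fy=7,interpolation=cv2.INTER_CUBIC)
cv2.imwrite("pics/s1.png",b)
for n,c in(("T",T),("S",S)):
    C=cloud(c)
    for (u,v) in ([(226,225),(255,225),(300,250),(305,210),(303,235),(210,108),(180,40)] if n=="T" else [(340,300),(360,230),(370,150),(380,65)]): print(n,u,v,C[v,u].round(0),onz(c,u,v,46).round(0))
E
```

```text
T 226 225 [458. 304.  43.] [457. 304.  46.]
T 255 225 [459. 210.  43.] [459. 209.  46.]
T 300 250 [369.  56. 175.] [380.  61.  46.]
T 305 210 [427.  34. 557.] [512.  48.  46.]
T 303 235 [405.  46. 257.] [429.  52.  46.]
T 210 108 [851. 375.  58.] [856. 377.  46.]
T 180 40 [853. 354. 521.] [1100.  493.   46.]
S 340 300 [564. 313.  49.] [564. 312.  46.]
S 360 230 [466. 135.  91.] [458. 113.  46.]
S 370 150 [436.  48. 350.] [ 351. -179.   46.]
S 380 65 [439.  46. 618.] [ 206. -583.   46.]
```

View pics/t1.png

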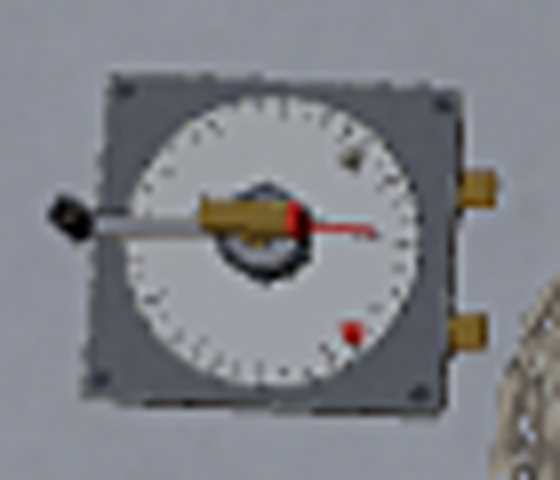

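View pics/s1.png

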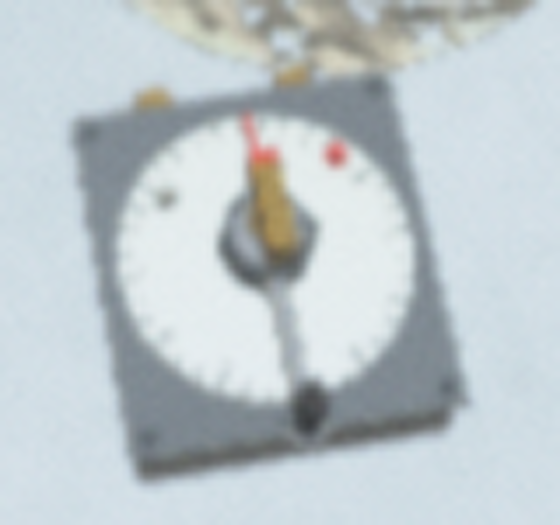

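In the enlarged top crop the dial centre is near (272,240), the lever grip at (72,216) (pointing +y) and the needle tip at (375,233) (pointing −y). The red pin is at (351,333) and the white pin at (351,158). The side crop agrees: red pin (336,154), needle tip (247,117), grip (310,408). Next I'll measure these.

```bash
cat >> h.py <<'E'
from scipy.optimize import least_squares
def comp(m,near):
    n,L,st,ce=cv2.connectedComponentsWithStats(m.astype(np.uint8),connectivity=8)
    return L,st,ce
def axis(c,box):
    x0,y0,x1,y1=box;im=c["image"][y0:y1,x0:x1];k=8
    g=cv2.resize(cv2.cvtColor(im,cv2.COLOR_BGR2GRAY),None,fx=k,fy=k,interpolation=cv2.INTER_CUBIC)
    t,m=cv2.threshold(g,0,255,cv2.THRESH_OTSU)
    L,st,ce=comp(m,0);h,w=m.shape
    # dial = biggest bright component not touching crop border
    best=max((i for i in range(1,len(st)) if st[i,0]>0 and st[i,1]>0 and st[i,0]+st[i,2]<w and st[i,1]+st[i,3]<h),key=lambda i:st[i,4])
    cs,_=cv2.findContours((L==best).astype(np.uint8),cv2.RETR_EXTERNAL,cv2.CHAIN_APPROX_NONE)
    hull=max(cs,key=len)[:,0]
    P=np.array([onz(c,(a+.5)/k-.5+x0,(b+.5)/k-.5+y0,49)[:2] for a,b in hull])
    r=least_squares(lambda p:np.hypot(*(P-p[:2]).T)-p[2],[*P.mean(0),60],loss="soft_l1",f_scale=1.)
    return r.x
def red(c,box):
    x0,y0,x1,y1=box;k=8
    im=cv2.resize(c["image"][y0:y1,x0:x1],None,fx=k,fy=k,interpolation=cv2.INTER_CUBIC).astype(int)
    m=(im[...,2]-np.maximum(im[...,0],im[...,1]))>60
    L,st,ce=comp(m,0);out=[]
    for i in range(1,len(st)):
        if st[i,4]>60:
            v,u=np.nonzero(L==i);out.append((st[i,4],ce[i]/k-.44+[x0,y0],np.c_[u,v]/k-.44+[x0,y0]))
    return out
E
python3 - <<'E'
from h import *
from workcell import *
for n,B in(("top",(205,178,275,238)),("side",(315,245,395,320))):
    c=dict(np.load(n+"0.npz"));a=axis(c,B);print(n,"axis",a.round(1))
    for ar,ce,pts in red(c,B):
        p=onz(c,*ce,53)[:2]-a[:2];print(" red",ar,ce.round(1),"z53 r,az",np.hypot(*p).round(1),np.arctan2(p[1],p[0]).round(3))
        W=np.array([onz(c,*q,81)[:2] for q in pts])-a[:2];i=np.argmax(np.hypot(*W.T));print("   far z81",np.hypot(*W[i]).round(1),np.arctan2(*W[i][::-1]).round(3))
    im=cv2.resize(c["image"][B[1]:B[3],B[0]:B[2]],None,fx=8,fy=8,interpolation=cv2.INTER_CUBIC)
    L,st,ce=comp(im.max(2)<70,0)
    for i in range(1,len(st)):
        if st[i,4]>400:
            q=ce[i]/8-.44+B[:2];p=onz(c,*q,85)[:2]-a[:2];print(" dark",st[i,4],q.round(1),"z85",np.hypot(*p).round(1),np.arctan2(p[1],p[0]).round(3))
    C=cloud(c).reshape(-1,3);m=(C[:,2]>30)&(abs(C[:,0]-430)<140)&(abs(C[:,1]-50)<150);Q=C[m]
    for z in (50,150,250,350,450,550,600):
        w=Q[abs(Q[:,2]-z)<25]
        if len(w):print(" cone",z,w[:,:2].min(0).round(),w[:,:2].max(0).round())
    print(Q[:,2].max())
D=np.array([[1,0,0],[0,-1,0],[0,0,-1.]])
def O(az): # tool x along az
    c,s=np.cos(az),np.sin(az);return np.array([[c,s,0],[s,-c,0],[0,0,-1.]])
for az in (0,np.pi/2,-np.pi/2,.5,-.5,1): 
    q=inverse_kinematics([510,255,200],O(az));print(az,None if q is None else np.round(q,2))
E
```

```text
top axis [514.8 265.5  58.5]
 red 448 [241.1 204.8] z53 r,az 12.5 -0.787
   far z81 18.2 -1.0
 red 410 [246.6 206. ] z53 r,az 27.6 -1.382
   far z81 44.2 -1.577
 red 355 [248.6 219. ] z53 r,az 51.6 -2.387
   far z81 61.9 -2.393
 dark 430 [261.8 196.7] z85 85.1 -1.196
 dark 1257 [213.6 205. ] z85 73.9 1.555
 dark 1516 [239.6 209.5] z85 15.4 -2.468
 dark 439 [260.8 209.9] z85 78.4 -1.723
 dark 431 [260.1 224.1] z85 96.3 -2.216
 dark 607 [229.  227.8] z85 74.7 2.857
 dark 599 [250.1 228.8] z85 86.8 -2.583
 cone 50 [310. -86.] [569. 200.]
 cone 150 [345. -46.] [521. 124.]
 cone 250 [387.  -5.] [479.  85.]
 cone 350 [410.  15.] [456.  61.]
 cone 450 [425.  31.] [431.  46.]
 cone 550 [425.  32.] [430.  46.]
 cone 600 [426.  31.] [442.  46.]
626.0585088726798
side axis [530.9 266.2  48.4]
 red 431 [352.  266.8] z53 r,az 44.9 -2.06
   far z81 37.3 -2.006
 red 266 [362.5 266.4] z53 r,az 61.6 -2.545
   far z81 55.5 -2.647
 cone 50 [311. -66.] [568. 200.]
 cone 150 [349. -23.] [524. 127.]
 cone 250 [396.  13.] [481.  91.]
 cone 350 [413.  19.] [461.  65.]
 cone 450 [428.  41.] [445.  51.]
 cone 550 [428.  38.] [445.  50.]
 cone 600 [429.  33.] [446.  51.]
621.5135633107487
0 [-0.08  0.55 -0.69  1.75  0.41  0.99 -2.5 ]
1.5707963267948966 [ 0.2   0.75 -1.19  1.74  0.75  1.19 -1.21]
-1.5707963267948966 [ 0.23  0.8  -1.27  1.74  0.81  1.24  1.88]
0.5 [-0.03  0.57 -0.77  1.75  0.46  1.01 -2.04]
-0.5 [-0.98  0.54  0.59  1.8  -0.37  0.91 -2.29]
1 [ 0.08  0.63 -0.95  1.75  0.58  1.07 -1.64]
```

```bash
cat >> h.py <<'E'
from workcell import *
A=np.array([515.5,266.0])
def O(az):
    c,s=np.cos(az),np.sin(az);return np.array([[c,s,0],[s,-c,0],[0,0,-1.]])
def lev(phi,d,z,r=75):
    # tool beside the grip: r out along phi, d along the CCW tangent
    c,s=np.cos(phi),np.sin(phi);return np.array([A[0]+r*c-d*s,A[1]+r*s+d*c,z])
def ft(phi): # tangential (CCW) force and whole force
    f=np.array(read_state()["ft_force"]);return float(-np.sin(phi)*f[0]+np.cos(phi)*f[1]),f.round(1)
E
python3 - <<'E'
from h import *
S=dict(np.load("side0.npz"));print("side axis",onz(S,352.4,281.7,49))
q=list(read_state()["qpos"])
goto_joints([q[0],0,0,.6,0,.6,-.5]);s=read_state();print(s["time"],s["eef_pos"])
goto_joints([-.476,0,0,.6,0,.6,-.5]);s=read_state();print(s["time"],s["eef_pos"])
goto_joints([-.476,.521,-.036,1.599,.021,1.021,-.52]);s=read_state();print(s["time"],s["eef_pos"],s["tool_rot"].round(2).tolist(),s["ft_force"])
clamp()
q=inverse_kinematics(lev(1.555,-36,140),O(1.555));print(np.round(q,2),read_state()["time"],read_state()["finger_gap"])
E
```

```text
side axis [518.39146035 268.97669711  49.        ]
3.8 [ 167.77810009 -520.67061228 1315.57023242]
6.5167 [ 509.95760633  195.69720142 1316.19098718]
10.2083 [574.81490339 246.8301861  232.07077682] [[0.0, 1.0, 0.0], [1.0, -0.0, 0.0], [0.0, 0.0, -1.0]] [ 0.54095637 -0.41657965  0.15115691]
[-0.61  0.66 -0.05  1.61  0.04  0.87 -0.69] 10.975 0.10679656565188725
```

```bash
sed -i 's/^A=.*/A=np.array([516.6,267.2])/' h.py; python3 - <<'E'
from h import *
p0=1.555
movep(lev(p0,-38,140),O(p0));movel(lev(p0,-38,77))
print(read_state()["time"],ft(p0))
g=movel(lev(p0,-10,77),max_speed=25,guard=4)
s=read_state();d=s["eef_pos"][:2]-A;d=np.array(d)
print("contact",g,s["time"],s["eef_pos"].round(1),"tangential",-np.sin(p0)*d[0]+np.cos(p0)*d[1],ft(p0))
E
```

```text
12.1333 (0.41230941236102, array([-0.4,  0.2, -0.3]))
contact False 13.4 [527.8 341.9  76.9] tangential -10.0479637279315 (0.14199029752425063, array([-0.1,  0.4,  0.8]))
```

```bash
python3 - <<'E'
from h import *
o=[]
for n,B in(("top",(200,170,280,240)),("side",(310,240,400,320))):
    c=camera(n);np.savez(n+"1.npz",**c);o.append(cv2.resize(c["image"][B[1]:B[3],B[0]:B[2]],(395,350),interpolation=cv2.INTER_CUBIC))
cv2.imwrite("pics/c1.png",np.hstack(o))
E
```

```text
(no output)
```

View pics/c1.png

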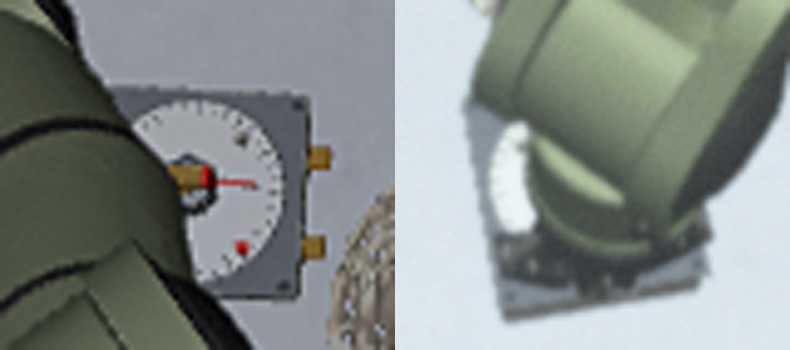

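The arm hides the lever in both views, but the dial and needle have not moved. The fingers are probably thinner near the tips, so I'll keep feeling for contact.

```bash
python3 - <<'E'
from h import *
p0=1.555
g=movel(lev(p0,5,77),max_speed=15,guard=4)
s=read_state();d=np.array(s["eef_pos"][:2])-A
print("contact",g,s["time"],s["eef_pos"].round(1),"tang",-np.sin(p0)*d[0]+np.cos(p0)*d[1],ft(p0))
E
```

```text
contact False 14.65 [512.7 342.4  77. ] tang 5.05522255817618 (-0.8089202440021506, array([ 0.8, -0.5,  0.1]))
```

```bash
python3 - <<'E'
from h import *
p0=1.555
for k in np.arange(.4,1.36,.24):
    p=p0+k;g=movel(lev(p,-12,77),O(p),max_speed=60,guard=12);print(round(k,2),g,read_state()["time"],ft(p))
p=p0+k
movel(lev(p,-16,77),max_speed=60);movel(lev(p,-16,150))
movep([590,330,260],O(1.57))
print(read_state()["time"])
o=[]
for n,B in(("top",(200,170,280,240)),("side",(310,240,400,320))):
    c=camera(n);np.savez(n+"2.npz",**c);o.append(cv2.resize(c["image"][B[1]:B[3],B[0]:B[2]],(395,350),interpolation=cv2.INTER_CUBIC))
cv2.imwrite("pics/c2.png",np.hstack(o))
E
```

```text
0.4 False 15.2 (-0.572282372534633, array([ 0.8, -0.4,  0.2]))
0.64 False 15.65 (0.12515042000672721, array([ 0.1, -0.4, -0.1]))
0.88 False 16.1 (0.2691252646113499, array([ 0.3, -0.6, -0.1]))
1.12 False 16.55 (-1.3603631769993039, array([ 0.7,  1.2, -0.8]))
1.36 False 17.0 (-0.5798824935605364, array([0.4, 0.5, 0.9]))
18.8667
```

View pics/c2.png

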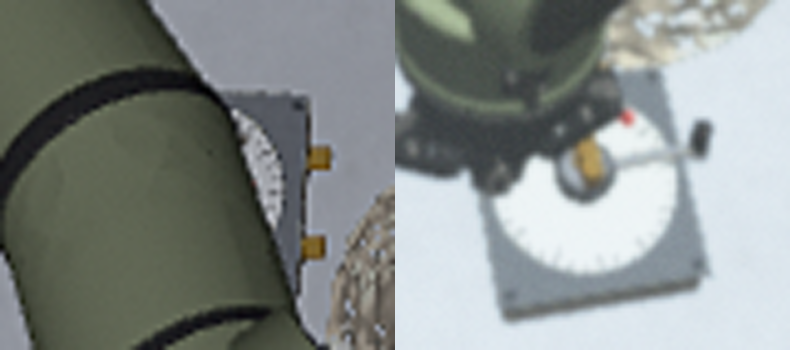

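The side view shows that the push worked. The grip is now at crop (702,140), having swung towards the robot, and the bar is still in place at (590,160).

```bash
python3 - <<'E'
from h import *
S=dict(np.load("side2.npz"))
As=np.array([518.4,269.0])
x=310+307*90/395;y=240+140*80/350
p=onz(S,x,y,82)[:2]-As;print("lever",np.hypot(*p),np.arctan2(p[1],p[0]))
T=dict(np.load("top0.npz"));S0=dict(np.load("side0.npz"))
pt=onz(T,248.6,219.0,53)[:2]-[514.8,265.5];ps=onz(S0,362.5,266.4,53)[:2]-As
for p in(pt,ps):print("pin",np.hypot(*p),np.arctan2(p[1],p[0]))
nt=onz(T,*(np.array([376,233])/8-.44+[205,178]),81)[:2]-[514.8,265.5];ns=onz(S0,*(np.array([246,113])/7-.43+[315,245]),81)[:2]-As
for p in(nt,ns):print("needle",np.hypot(*p),np.arctan2(p[1],p[0]))
E
```

```text
lever 77.01158721105608 -3.132696320143319
pin 51.60668775819533 -2.3843806435728245
pin 53.683443027664794 -2.368055281940931
needle 47.076529681040874 -1.6016274660878609
needle 50.529760724399495 -1.6207342874034045
```

```bash
cat > pic.py <<'E'
from h import *
def look(tag):
    for n in("top","side"):
        c=camera(n);np.savez(n+tag+".npz",**c)
        B=(200,170,280,240) if n=="top" else (310,240,400,320)
        yield cv2.resize(c["image"][B[1]:B[3],B[0]:B[2]],(395,350),interpolation=cv2.INTER_CUBIC)
E
python3 - <<'E'
from h import *
a0=1.531;a1=.766
open_gripper()
movep([*A,170],O(a0));movel([*A,84.5],max_speed=100)
s=read_state();print(s["time"],s["ft_force"])
clamp();s=read_state();print(s["time"],s["finger_gap"],s["ft_force"],s["eef_pos"],s["torque"])
for a in np.linspace(a0,a1,4)[1:]:
    movel([*A,84.5],O(a),max_speed=60);s=read_state();print(s["time"],np.arctan2(s["tool_rot"][1,0],s["tool_rot"][0,0]),s["torque"],s["ft_force"],s["finger_gap"])
wait(.2)
s=read_state();print(s["time"],np.arctan2(s["tool_rot"][1,0],s["tool_rot"][0,0]),s["torque"],s["ft_force"])
E
```

```text
21.35 [-0.12811517 -0.69935065 -0.26771601]
22.025 13.642211125987986 [-4.78364083 -1.75420784  9.75543183] [516.12500697 267.26966954  84.79104945] [-0.20225001  1.15377899 -0.0686976 ]
22.4333 1.2756829571774302 [-0.3100912   0.60725093  0.04935468] [-2.24012905 -2.20984603  7.99330007] 13.663849278850142
22.8417 1.0205492667566483 [-0.46157354  0.18750223 -0.02849695] [-0.95375524 -1.54182701  6.16113407] 13.99796651001317
23.25 0.7653141661536536 [-6.77919162e-01 -5.92430875e-02 -3.58041033e-04] [-0.17277959 -3.28392502  5.50306581] 13.84036163052001
23.45 0.7657268476198966 [-0.64252844 -0.12282444  0.08498168] [ 0.15544031 -4.24056389  6.51579011]
```

```bash
python3 - <<'E'
from pic import *
open_gripper();movel([*A,150],max_speed=200)
movep([450,480,260],O(1.3))
print(read_state()["time"])
cv2.imwrite("pics/c3.png",np.hstack(list(look("3"))))
E
```

```text
25.5917
```

View pics/c3.png

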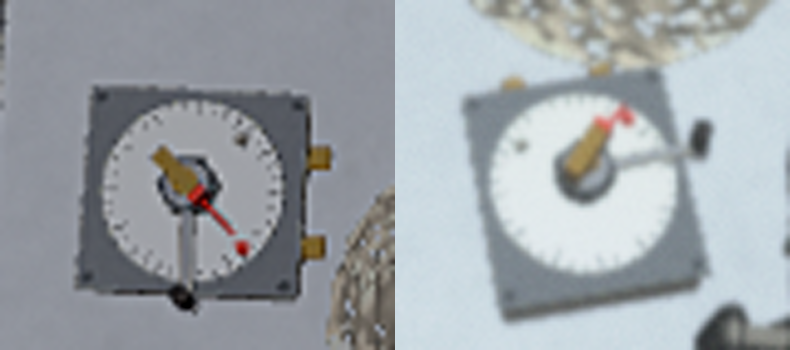

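Top view: the needle runs from (205,205) to (236,238), straight towards the red pin at (243,248). The lever grip is at (182,297). I'll check the angle numerically.

```bash
python3 - <<'E'
from h import *
c=dict(np.load("top3.npz"))
B=(205,178,275,238);a=axis(c,B);print(a)
X=lambda x,y:np.array([200+(x+.5)*80/395-.5,170+(y+.5)*70/350-.5])
R=red(c,B)
for ar,ce,pts in R:print(ar,ce.round(1),pts.min(0),pts.max(0))
P=np.vstack([r[2] for r in R])
n=P[(P[:,1]>X(0,208)[1])&(P[:,1]<X(0,236)[1])];W=np.array([onz(c,*q,81)[:2] for q in n])-a[:2]
vx,vy,x0,y0=cv2.fitLine(W.astype(np.float32),cv2.DIST_HUBER,0,.01,.01).ravel()
print("needle az fit",np.arctan2(vy,vx),np.arctan2(-vy,-vx),"perp offset",x0*vy-y0*vx,"az by centroid",np.arctan2(*W.mean(0)[::-1]),len(W))
pp=P[P[:,1]>X(0,241)[1]];p=onz(c,*pp.mean(0),53)[:2]-a[:2];print("pin",np.hypot(*p),np.arctan2(p[1],p[0]))
t=onz(c,*X(236,238),81)[:2]-a[:2];print("tip",np.hypot(*t),np.arctan2(t[1],t[0]))
im=cv2.resize(c["image"][B[1]:B[3],B[0]:B[2]],None,fx=8,fy=8,interpolation=cv2.INTER_CUBIC).astype(int)
L,st,ce=comp((im[...,2]-im[...,0]>50)&(im[...,2]-im[...,1]<60),0)
for i in range(1,len(st)):
  if st[i,4]>1500:
    v,u=np.nonzero(L==i);W=np.array([onz(c,q/8-.44+B[0],r/8-.44+B[1],112)[:2] for q,r in zip(u,v)])
    rr=cv2.minAreaRect(W.astype(np.float32));bx=cv2.boxPoints(rr);e=max((bx[1]-bx[0],bx[2]-bx[1]),key=np.linalg.norm);print("bar",rr,np.arctan2(e[1],e[0])) 
l=onz(c,*X(182,297),95)[:2]-a[:2];print("lever",np.hypot(*l),np.arctan2(l[1],l[0]))
E
```

```text
[514.92414639 265.43342955  59.67727957]
1128 [241.4 210.6] [237.56  206.435] [246.81  216.185]
359 [248.6 219. ] [247.31 217.81] [249.81 220.31]
needle az fit 0.80574185 -2.335851 perp offset -0.69000244 az by centroid -2.355772084162499 411
pin 51.716008164097175 -2.390087901029454
tip 50.26555788436275 -2.3679451911884546
bar ((515.9585571289062, 267.08905029296875), (33.3738899230957, 14.924312591552734), 46.39378356933594) 0.8097243
lever 76.46567848783421 -3.085999444732831
```

The needle is about 0.04 rad short, which is about 2 mm of the 4 mm allowed. There is time, so I'll trim it and look again.

```bash
cat > meas.py <<'E'
from h import *
def needle(c):
    B=(205,178,275,238);a=axis(c,B)
    X=lambda x,y:np.array([200+(x+.5)*80/395-.5,170+(y+.5)*70/350-.5])
    P=np.vstack([r[2] for r in red(c,B)])
    n=P[(P[:,1]>X(0,208)[1])&(P[:,1]<X(0,236)[1])];W=np.array([onz(c,*q,81)[:2] for q in n])-a[:2]
    vx,vy,_,_=cv2.fitLine(W.astype(np.float32),cv2.DIST_HUBER,0,.01,.01).ravel()
    p=onz(c,*P[P[:,1]>X(0,241)[1]].mean(0),53)[:2]-a[:2]
    return a,"fit",np.arctan2(vy,vx),"centroid",np.arctan2(*W.mean(0)[::-1]),"pin",np.arctan2(p[1],p[0])
E
python3 - <<'E'
from pic import *
from meas import needle
C=np.array([516.3,267.2])
movep([*C,150],O(.80));movel([*C,84.5],max_speed=150)
clamp();s=read_state();print(s["time"],s["finger_gap"],s["ft_force"])
movel([*C,84.5],O(.72),max_speed=60);wait(.1)
s=read_state();print(s["time"],s["torque"],s["finger_gap"])
open_gripper();movel([*C,150],max_speed=200)
movep([450,480,260],O(1.3));print(read_state()["time"])
o=list(look("4"));print(needle(dict(np.load("top4.npz"))))
cv2.imwrite("pics/c4.png",np.hstack(o))
E
```

```text
27.925 13.893471543794037 [ 0.68136055 -1.76367436  6.48405999]
28.275 [-0.82517343 -0.30527942  0.23808491] 13.508735935433606
30.4167
(array([514.93000428, 265.43726408,  59.69000976]), 'fit', np.float32(0.78241336), 'centroid', np.float64(-2.381105233456346), 'pin', np.float64(-2.3902255788223417))
```

View pics/c4.png

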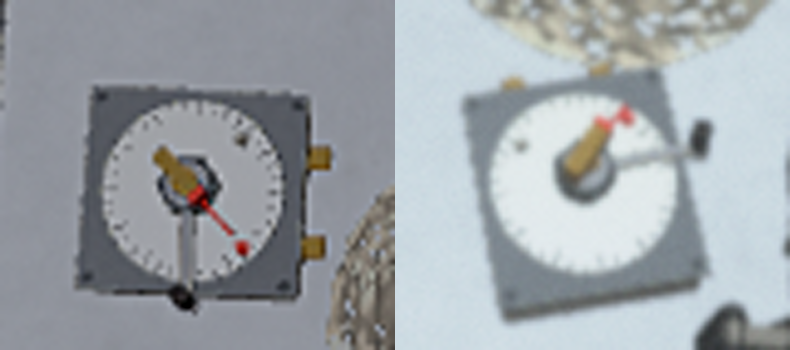

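The needle now points at the pin to within about 0.5–1 mm. Next I tighten, going round to the far side of the grip.

```bash
python3 - <<'E'
from h import *
clamp()
p=3.19
movep(lev(p,50,150),O(p));movel(lev(p,50,77));print(read_state()["time"],ft(p))
for p in (3.1,2.85,2.6,2.35,2.15):
    g=movel(lev(p,33,77),O(p),max_speed=50,guard=5);print(p,g,read_state()["time"],ft(p))
    if g:break
E
```

```text
33.7083 (-0.7963227013999887, array([-0.2,  0.8,  1. ]))
3.1 False 34.3417 (-0.2509300278445717, array([-0.1,  0.3, -0.4]))
2.85 True 34.6417 (0.27010645416628976, array([-1.2,  0.1,  0.1]))
```

```bash
python3 - <<'E'
from h import *
for p in (2.85,2.6,2.35,2.15):
    g=movel(lev(p,33,77),O(p),max_speed=35,guard=6);s=read_state();d=np.array(s["eef_pos"][:2])-A
    print(p,g,s["time"],ft(p),"tool az",np.arctan2(d[1],d[0]).round(3))
    if g:break
E
```

```text
2.85 False 35.1333 (-0.1817904349623095, array([-0. ,  0.2,  0.4])) tool az -3.012
2.6 False 35.8667 (-0.43298535738717925, array([0.1, 0.5, 0.2])) tool az 3.018
2.35 False 36.6 (0.44866747605413915, array([-0.3, -0.4,  0.2])) tool az 2.767
2.15 False 37.2167 (0.35418859566255023, array([-0.3, -0.2, -0.1])) tool az 2.568
```

```bash
python3 - <<'E'
from h import *
p=2.15
while p>1.0:
    p-=.13
    g=movel(lev(p,33,77),O(p),max_speed=14,guard=5);s=read_state();d=np.array(s["eef_pos"][:2])-A
    print(round(p,2),g,s["time"],ft(p),"tool az",np.arctan2(d[1],d[0]).round(3))
    if g or abs(ft(p)[0])>3:break
E
```

```text
2.02 False 38.125 (0.07618084324268214, array([ 0.1, -0.4,  0.3])) tool az 2.434
1.89 False 39.0333 (0.028497085337339897, array([-0.2,  0.4,  0.4])) tool az 2.304
1.76 False 39.9417 (0.002260537668473367, array([ 0.1, -0.5,  1. ])) tool az 2.174
1.63 False 40.85 (0.627938196276845, array([-0.6, -0.9, -0.3])) tool az 2.044
1.5 False 41.7583 (0.46884310894037834, array([-0.5, -0.3,  0.1])) tool az 1.914
1.37 False 42.6667 (-0.632573622605434, array([0.7, 0.5, 0.3])) tool az 1.785
1.24 False 43.575 (0.17342797831400672, array([-0.4, -0.7, -0.4])) tool az 1.655
1.11 False 44.4833 (-0.01732562465749285, array([-0.2, -0.4,  0.3])) tool az 1.524
0.98 True 45.225 (4.326118388882872, array([-3.3,  2.8,  2.1])) tool az 1.406
```

```bash
python3 - <<'E'
from h import *
p=.90
s0=np.array(read_state()["eef_pos"])
g=movel(lev(p,33,77),O(p),max_speed=6,guard=5);s=read_state();print(g,s["time"],ft(p),np.linalg.norm(s["eef_pos"]-s0),s["qvel"].round(3))
wait(.15);s=read_state();d=np.array(s["eef_pos"][:2])-A
print(s["time"],ft(p),"tool az",np.arctan2(d[1],d[0]).round(3))
E
```

```text
True 46.3167 (5.793612725042834, array([-5.2,  2.8,  4.5])) 5.154831720859951 [-0.005  0.002 -0.009  0.003 -0.001  0.002  0.004]
46.4667 (6.382101206588261, array([-6.4,  2.2,  4.4])) tool az 1.346
```

```bash
python3 - <<'E'
from h import *
p=1.2
s0=np.array(read_state()["eef_pos"])
f0=np.mean([ft(p)[0] for _ in range(1)])
g=movel(s0+3*np.array([.94,-.34,0]),max_speed=5,guard=3.2);s=read_state();print(f0,g,s["time"],ft(p),np.linalg.norm(s["eef_pos"]-s0))
L=[]
for _ in range(6): wait(.05);L.append(ft(p)[0])
print(np.round(L,1),read_state()["time"],read_state()["eef_pos"]-s0)
E
```

```text
6.754183716482846 True 46.9917 (6.633872186449497, array([-6. ,  2.8,  5.3])) 1.4249763436546836
[5.2 6.1 5.  5.6 5.1 4.2] 47.2917 [ 1.00616934 -0.19128792 -0.39982165]
```

```bash
python3 - <<'E'
from h import *
p=1.2
s0=np.array(read_state()["eef_pos"])
L=[]
for _ in range(6): wait(.03);L.append(ft(p)[0])
b=np.mean(L);G=10.3-b
g=movel(s0+4*np.array([.94,-.34,0]),max_speed=4,guard=G);s=read_state();print(b,G,g,s["time"],ft(p),np.linalg.norm(s["eef_pos"]-s0))
L=[]
for _ in range(8): wait(.04);L.append(ft(p)[0])
print(np.round(L,1),np.mean(L),read_state()["ft_force"],read_state()["time"],read_state()["eef_pos"]-s0)
E
```

```text
5.657580520588632 4.642419479411369 False 48.5583 (8.662767849236111, array([-8.2,  2.8,  6.2])) 3.1033457508694493
[8.2 7.3 8.4 8.9 8.3 8.2 8.4 8.3] 8.254996021999414 [-7.92670075  2.57926417  5.35033489] 48.8917 [ 2.87801492 -1.09938053 -0.13229743]
```

```bash
python3 - <<'E'
from pic import *
from meas import needle
p=1.2
s0=np.array(read_state()["eef_pos"])
g=movel(s0+1.5*np.array([.94,-.34,0]),max_speed=4,guard=2.5);print(g,ft(p))
L=[]
for _ in range(8): wait(.03);L.append(ft(p)[0])
s=read_state();print(np.round(L,1),np.mean(L),s["time"],s["eef_pos"]-s0)
s0=np.array(s["eef_pos"])
movel(s0+20*np.array([-.94,.34,0]),max_speed=40);print(ft(p))
movel(s0+[-18.8,6.8,90],max_speed=150)
movep([450,480,260],O(1.3));print(read_state()["time"])
o=list(look("5"));print(needle(dict(np.load("top5.npz"))))
cv2.imwrite("pics/c5.png",np.hstack(o))
E
```

```text
False (8.191605509086479, array([-7.9,  2.4,  6.7]))
[9.1 8.1 9.  8.4 9.4 8.6 8.3 8.6] 8.677026542269553 49.4583 [ 0.59097612 -0.21279834 -0.06966623]
(-0.08320600999214522, array([-0.2, -0.6, -0. ]))
51.6083
(array([514.93481635, 265.25032919,  59.57408594]), 'fit', np.float32(0.7800868), 'centroid', np.float64(-2.3847716258105187), 'pin', np.float64(-2.39282598725646))
```

View pics/c5.png

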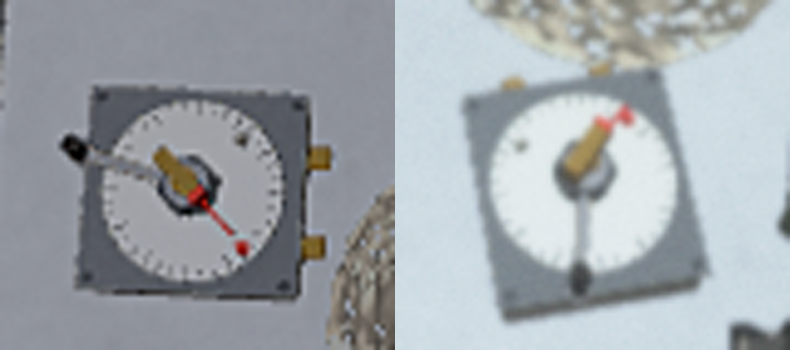

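The needle is unmoved, pointing at the red pin. The lever at (75,148) is seated about 0.35 rad from its old spot, and the nut held about 8.7 N at rest. The arm is clear, so I'm handing in.

```bash
python3 -c "
from workcell import *
print(finish_job())"
```

```text
the job is handed in; nothing more can be done
None
```

I loosened the nut, turned the needle to within about 1 mm of the red pin's line (by camera), and retightened by feel to about 8.7 N at rest (under 11 N moving); the job was handed in at about 52 s with the arm clear, and no verdict came back.

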